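Press the discharge plunger of the covered power unit

ROBOT

A 7-joint arm with a two-finger parallel gripper is mounted at the origin on the work surface. World frame = base frame: x ahead of the robot, y to its left, z up, the work surface at z = 0. Lengths are in m, angles in rad, forces in N, time in s.
With the tool pointing down it reaches from about 0.4 to 0.85 m from the base axis. Payload 4.5 kg.
Tool frame: the origin (TCP) lies midway between the tips of the shut fingers; the grasp point (between the pads) lies 19 mm behind it; x points along the fingers, y is the direction in which the jaws open and shut, and the axes are right-handed (so a half turn about x gives the same grasp; the last joint's range is limited). The gripper opens to 88 mm and grips with 3 to 60 N. Pads are 18 mm wide; open, the fingers measure 123 mm over their backs; the gripper's body (75 mm by 187 mm) begins 45 mm behind the grasp point.
Start: joints at [-1.256, 0.689, -0.195, 1.565, 0.157, 0.902, -0.215], TCP at [0.173, 0.601, 0.239] pointing down, gripper open.
Joint ranges: [-3.01, 3.01], [-0.46, 2.08], [-1.47, 1.51], [0.13, 2.56], [-1, 4.14], [0.04, 2.09], [-2.66, 2.66]. Speed limits (rad/s): [2.57, 2.57, 3.14, 3.14, 3.14, 3.14, 3.14].

INTERFACE

Orientations are given as a unit quaternion [x, y, z, w].
In Python, from plant import r gives the robot as it stands.
- The arm moves only by the tool arm_command, never from a script. Its argument "plan" is a list of rows, each a list of 5 numbers: the finger opening in m, from 0 to 0.0881, then the shift along the tool's x, y, z in m, then the turn about the tool's x in rad. In form: [[grip, dx, dy, dz, roll], ...]. A call has 1 to 12 rows; each row shifts and turns the commanded pose from where the row before left it, along the tool's axes as they then stand; what a row does not reach is not made up. A row lasts 1/8 s, in which the tool goes at most 62.5 mm and 10.7 degrees, less where a joint would pass 70% of its speed; a pose out of reach is approached as far as the arm can. A call is refused whole if a number of a shift passes 0.0625 or a number of a turn 0.188, either way. A call with a gripper value outside its range is refused whole. The fingers move at their own pace and stop on an object; "force" is the grip in N (left out, the last holds). Time passes only in rows, so rows that do not move let the fingers close. It gives the time, the measured TCP pose, the force and the opening at its end, in the units of the state.
- r.get_state(): the state, without advancing time (a new reading comes with each control period).
- r.snapshot(name): name is "scene" or "top"; returns (picture, depth): 400x640x3 uint8, red, green, blue; 400x640 float32, m along the optical axis (not along the pixel's ray), 0 where there is no reading.
- r.calibration(name): a dict with "fx", "fy", "cx", "cy" (pixels), "eye" and "orientation" of the camera in the world. Camera axes: x right, y down, z forward; pixel columns grow to the right and rows downward; lengths in m; the calibration is good to about 2 mm. A picture is of the moment at which its call begins. calibration takes no time and is no camera call.
- r.finish_job(): hands the job in, once; it reports no verdict.
The state is a dict: "clock": time; "q": joint angles; "qd": joint speeds; "joint_torque": joint torques, N m; "tool_pos": TCP position; "eef_rot": TCP orientation; "contact_force": force on the tool from outside, world axes, zero at the start; "moment": the same for the moment, N m; "opening": opening from 0.0 (shut) to 1.0 (fully open).
Only numpy, scipy, OpenCV 4.12 (cv2) and the standard library are available. Lean on these libraries where they do the work, as an engineer would, in place of code of your own. Each camera call takes 0.05 s, during which the arm holds its last target.

TASK

Lift the yellow tray off its power unit and set it down gently, not dropped, flat on the blue mat, and let go of it. Push the red discharge plunger inside the uncovered unit fully home and hold it there for about one second, then let it spring back. Finally put the yellow tray back on the same unit, seated flat as before, and let go; leave the grey tray and the other things on the bench alone.

Things in the scene. Friction and masses are not known exactly. Their poses are not given: they have to be found in the camera images.
- yellow_tray_centre (a point): centre of the loose yellow parts tray, half-way up (42.5 mm above its underside); axes those of the tray. 200 mm (x) by 150 mm, 85 mm high with its carrying bar, walls 50 mm high, 350 to 700 g. Under its floor a plug, 176 x 126 mm, 8 mm deep, drops into the top of a power unit with 6 mm to spare on each side; the tray's rim then lies on the unit's walls (either way round).
- yellow_tray_bar (a point): middle of the yellow tray's black carrying bar, 33.5 mm above the tray's centre point. The bar is level, 120 mm long along the tray's x, 16 mm wide (y), 18 mm high, its top 85 mm above the tray's underside; over 50 mm is free on either side of it, the parts in the tray lie low.
- yellow_tray: the same tray; origin at the centre of its underside (that of the plug)
- unit_a: power unit under the yellow tray, fixed: open-topped grey steel box, 200 mm (its x) by 150 mm, 85 mm high, walls 6 mm. Vented front at -x; origin at the centre of its underside, z up. With the tray seated, the tray's centre point is 119.5 mm above this origin. Inside, the red plunger lies 45 mm from the centre towards +x, capacitors (tops at 42 mm) in the other half.
- unit_a_cap (a point): centre of the top face of unit_a's red plunger cap, a flat rectangle of 54 x 44 mm at 45 mm along unit_a's +x from its centre; 72 mm above the bench when up (13 mm below the unit's rim), 58 mm when fully home. It is pushed straight down; hidden under the yellow tray at the start.
- unit_a_plunger (a joint): travel of that plunger in m: 0 up, 0.014 fully home against its stop. A spring pushes it back up: about 4 N at the start of the stroke, 10 N at its end.
- mat: blue bench mat with two white lines, fixed, 260 mm (its x) by 200 mm, 2 mm thick; origin at the centre of its underside
- unit_b: the other power unit, under the grey tray, fixed and just like unit_a; origin at the centre of its underside
- grey_tray_centre (a point): centre point (half-way up) of the grey tray, which sits on unit_b and is of the same shape as the yellow one; to be left alone
- bottle: loose white bottle, 56 mm across and 130 mm high, a bystander; origin under its centre
- screwdriver: loose screwdriver 180 mm long lying on the bench, a bystander
- tip_cup: loose blue cup, 70 mm across and 50 mm high, a bystander; origin under its centre
Things that resemble listed ones, but are neither listed nor needed, are in the scene too. Leave any purple look-alike of the yellow_tray alone.

How it is judged:
By the outcome, as a careful person would: the job done as asked, in the order asked, and still so for the second after the job is handed in, with the robot touching nothing.
It also fails if it takes over 72 s, if anything falls off the work surface, if the arm or the gripper's body presses on something with over 40 N, if the wrist force passes 120 N, or if a joint passes its speed limit or range.

## Working session

There is one attempt and no reset: what is moved stays moved. The work goes in short steps, Python scripts to look and compute and a tool call to move; the robot and the scene stay as the last step left them, time stands still between calls to the robot, and variables do not carry over. Pictures are saved under pics/ and viewed, and the job is handed in when it is done.

Besides the shell and the picture viewer there is one more tool, called after ">>>" as name(argument=value, ...) on one line, values as JSON. arm_command: Moves the arm, as the interface text tells. Its arguments: {"type":"object","properties":{"plan":{"type":"array","items":{"type":"array","items":{"type":"number"}}},"force":{"type":"number"}},"required":["plan"]}

```bash
mkdir -p pics; ls
cat > h.py <<'E'
import numpy as np, cv2, os
from plant import r
from scipy.spatial.transform import Rotation as R
def snap(n,tag):
    p,d=r.snapshot(n); cv2.imwrite(f'pics/{tag}.png',p[:,:,::-1]); np.savez(f'{tag}.npz',p=p,d=d); return p,d
def world(n,d):
    c=r.calibration(n); v,u=np.mgrid[0:400,0:640]
    P=np.stack([(u-c['cx'])/c['fx']*d,(v-c['cy'])/c['fy']*d,d],-1)
    o=c['orientation']; M=R.from_quat(o).as_matrix() if np.size(o)==4 else np.array(o)
    return P@M.T+np.array(c['eye'])
E
python3 - <<'E'
from h import *
for n in ('scene','top'): snap(n,n+'0'); print(r.calibration(n))
print(r.get_state())
E
```

```text
pics
{'fx': 418.643369514209, 'fy': 418.643369514209, 'cx': 317.1253781635751, 'cy': 200.21680253639383, 'eye': array([1.23096625, 0.2769595 , 0.84584615]), 'orientation': array([ 0.52445872,  0.76237662, -0.3148112 , -0.21123175])}
{'fx': 373.1898970781056, 'fy': 373.1898970781056, 'cx': 319.1745845473063, 'cy': 201.5172181362837, 'eye': array([0.44034068, 0.00485622, 1.2501767 ]), 'orientation': array([ 0.71050002, -0.70168473,  0.04451953, -0.02909074])}
{'clock': 0.1, 'q': array([-1.2561943 ,  0.68990546, -0.19453372,  1.56622676,  0.15728366,
        0.90250791, -0.21506476]), 'qd': array([-0.00034587, -0.00125634, -0.00150877, -0.00357167,  0.00150679,
       -0.00027654, -0.00057791]), 'joint_torque': array([-3.60911588e-03, -5.28496599e+01, -1.27159305e+00, -1.53836954e+01,
       -5.25458436e-02,  2.03888310e-03,  5.26921099e-05]), 'tool_pos': array([0.17307803, 0.59996723, 0.23799078]), 'eef_rot': array([ 0.0983298 ,  0.70020094, -0.09949821,  0.70010714]), 'contact_force': array([ 0.47793555, -0.35271709,  0.05259903]), 'moment': array([-0.02550364,  0.03276118,  0.00347775]), 'opening': 0.9989406369376176}
```

View pics/scene0.png

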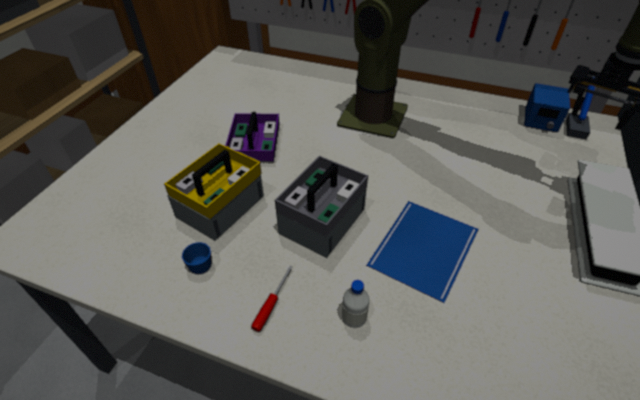

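View pics/top0.png

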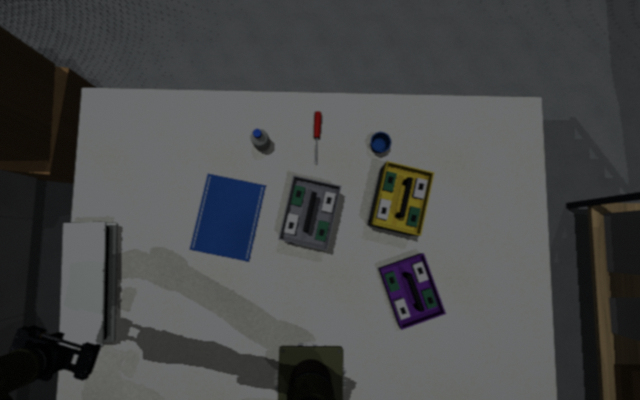

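The top view shows the yellow tray near (402,200), the grey tray near (310,213), the mat near (228,218), and the purple look-alike near (411,291). The scene view agrees. Next I measure them.

Run:
```python
from h import *
for n in ('top','scene'):
    z=np.load(n+'0.npz'); p,d=z['p'],z['d']; W=world(n,d)
    hsv=cv2.cvtColor(p,cv2.COLOR_RGB2HSV); H,S,V=cv2.split(hsv)
    ok=d>0
    for name,m in (('yellow',(H>20)&(H<35)&(S>150)),('blue',(H>100)&(H<115)&(S>130))):
        m=(m&ok).astype(np.uint8); k,l,st,c=cv2.connectedComponentsWithStats(m)
        for i in np.argsort(-st[1:,4])[:2]+1:
            P=W[l==i]; 
            if name=='yellow': P=P[P[:,2]>P[:,2].max()-.012]
            (cx,cy),s,a=cv2.minAreaRect((P[:,:2]*1000).astype(np.float32))
            print(n,name,st[i],(cx,cy),s,a,'z',np.percentile(P[:,2],[5,50,95]))
    # bars: everything at z 0.15-0.168 on yellow
    if n=='top' or 1:
        m=(W[...,2]>.145)&(W[...,2]<.175)&(W[...,0]>.3)&(W[...,0]<.65)&(abs(W[...,1])<.45)&ok
        k,l,st,c=cv2.connectedComponentsWithStats(m.astype(np.uint8))
        for i in range(1,k):
            if st[i,4]>20:
                P=W[l==i]; print(n,'bar',st[i],cv2.minAreaRect((P[:,:2]*1000).astype(np.float32)),np.median(P[:,2]))
    big=cv2.resize(p[130:270,170:470],None,fx=2.6,fy=2.6,interpolation=cv2.INTER_CUBIC) if n=='top' else cv2.resize(p[130:260,150:390],None,fx=3.3,fy=3.3,interpolation=cv2.INTER_CUBIC)
    cv2.imwrite(f'pics/{n}0z.png',cv2.convertScaleAbs(big[:,:,::-1],alpha=1.6))
```

```text
top yellow [ 371  162   62   73 2016] (574.1207275390625, -276.09307861328125) (16.614669799804688, 119.77423858642578) 76.70409393310547 z [0.15710136 0.16186465 0.16554715]
top yellow [  3 396   2   2   3] (203.2367706298828, 461.2320861816406) (1.1441630125045776, 4.5628533363342285) 10.556497573852539 z [0.65079581 0.65395517 0.65591311]
top blue [ 191  175   74   86 4084] (515.8382568359375, 282.03155517578125) (194.7884063720703, 255.5611572265625) 79.11322021484375 z [-0.00112692  0.00299375  0.00690455]
top blue [371 133  19  20 294] (767.2179565429688, -220.59634399414062) (59.619285583496094, 64.87004089355469) 75.65971374511719 z [0.00321577 0.01190093 0.05008112]
top bar [399 177  14  40 253] ((573.8543701171875, -275.9335021972656), (16.798978805541992, 120.34590148925781), 77.0079574584961) 0.16198407866519982
top bar [303 192  14  40 223] ((525.2108154296875, 8.722771644592285), (16.00433349609375, 119.06432342529297), 78.0488510131836) 0.16230363259987568
scene yellow [ 165  144   96   75 2936] (567.0051879882812, -268.58935546875) (18.031320571899414, 103.70755004882
[... 182 characters left out ...]
7843017578 z [0.33552961 0.33675733 0.34031855]
scene blue [ 368  202  110  100 5724] (516.4376831054688, 284.8111267089844) (196.22203063964844, 259.5954895019531) 79.0585708618164 z [0.00039355 0.00296575 0.00554649]
scene blue [ 525   84   45   47 1460] (-28.31390380859375, 552.8286743164062) (426.5396728515625, 109.35323333740234) 0.08240356296300888 z [0.01905999 0.09543414 0.10382534]
scene bar [192 150  38  32 376] ((575.2911376953125, -270.4380187988281), (18.421703338623047, 120.6547622680664), 77.30145263671875) 0.1595531037104076
scene bar [307 163  31  35 343] ((527.9230346679688, 13.430049896240234), (17.00570297241211, 121.16246795654297), 78.36774444580078) 0.16139080560998176
```

View pics/top0z.png

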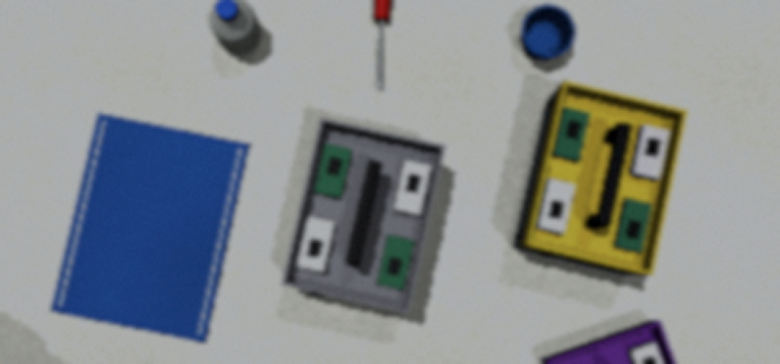

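View pics/scene0z.png

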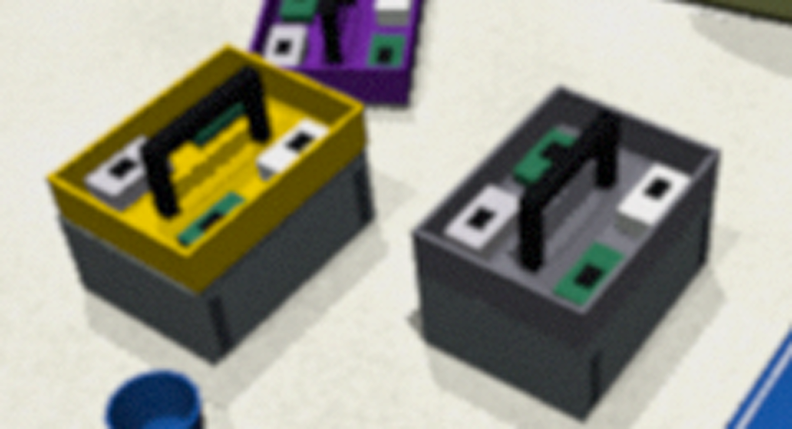

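The yellow bar's centre is at about (0.574,-0.275), running at -13°, with its top at 0.162. The mat is at about (0.516,0.283), yaw -11°. Next is the tool frame.

```bash
cat >> h.py <<'E'
def go(target,yawy=None):
    s=r.get_state(); M=R.from_quat(s['eef_rot']).as_matrix()
    p=np.array(s['tool_pos']); y=np.degrees(np.arctan2(M[1,1],M[0,1]))
    print('t',s['clock'],'p',p.round(4),'xaxis',M[:,0].round(3),'y yaw',y.round(2),'F',np.round(s['contact_force'],1),'op',round(s['opening']*.0881,4))
    if target is None: return
    e=np.array(target)-p
    if yawy is not None:
        # roll about tool x (down) positive -> yaw decreases
        dl=(yawy-y+90)%180-90; rr=-np.radians(dl); print('roll',rr.round(4),'rows',abs(rr)/.18)
        M=M@R.from_euler('x',rr).as_matrix()
    print('shift after roll',(M.T@e).round(4))
E
python3 - <<'E'
from h import *
go([.574,-.275,.24],77)
E
```

```text
t 0.1 p [0.1731 0.6    0.238 ] xaxis [-0.    -0.002 -1.   ] y yaw 73.92 F [ 0.5 -0.4  0.1] op 0.088
roll -0.0538 rows 0.2988832417676832
shift after roll [-7.000e-04 -7.624e-01  5.875e-01]
```

>>> arm_command(plan=[[0.088,0,0,0,-0.054],[0.088,0,-0.02,0.03,0],[0.088,0,-0.03,0.045,0],[0.088,0,-0.03,0.045,0],[0.088,0,-0.03,0.045,0],[0.088,0,-0.03,0.045,0],[0.088,0,-0.03,0.045,0],[0.088,0,-0.03,0.045,0],[0.088,0,-0.03,0.045,0],[0.088,0,-0.04,0.045,0],[0.088,0,-0.04,0.045,0],[0.088,0,-0.04,0.045,0]])

```text
clock: 1.6
tool_pos: [0.5629, 0.1498, 0.2384]
eef_rot: [0.08, 0.703, -0.08, 0.702]
contact_force: [0.2, 0.2, -0.1]
opening: 0.995
```

>>> arm_command(plan=[[0.088,0,-0.045,0.03,0],[0.088,0,-0.045,0.02,0],[0.088,0,-0.045,0.02,0],[0.088,0,-0.045,0.02,0],[0.088,0,-0.045,0.015,0],[0.088,0,-0.045,0,0],[0.088,0,-0.045,0,0],[0.088,0,-0.045,0,0],[0.088,0,-0.02,0,0],[0.088,0,0,0,0]])

```text
clock: 2.85
tool_pos: [0.5787, -0.243, 0.2383]
eef_rot: [0.081, 0.703, -0.081, 0.702]
contact_force: [0.4, 0.6, 0.2]
opening: 1.002
```

Run:
```python
from h import *
go([.574,-.275,.20],77)
```

```text
t 2.85 p [ 0.5787 -0.243   0.2383] xaxis [-0.001  0.    -1.   ] y yaw 76.88 F [0.4 0.6 0.2] op 0.0883
roll -0.0021 rows 0.011773059431336469
shift after roll [ 0.0383 -0.0322  0.0027]
```

>>> arm_command(plan=[[0.088,0,-0.02,0.0027,-0.002],[0.088,0.02,-0.012,0,0],[0.088,0.03,0,0,0],[0.088,0.025,0,0,0],[0.088,0.02,0,0,0],[0.088,0.01,0,0,0],[0.088,0,0,0,0]])

```text
clock: 3.72
tool_pos: [0.5747, -0.2735, 0.1333]
eef_rot: [0.079, 0.703, -0.079, 0.702]
contact_force: [-0.2, 0.9, 0.2]
opening: 0.998
```

Run:
```python
from h import *
go([.574,-.275,.134],77)
p,d=snap('scene','s1')
cv2.imwrite('pics/s1z.png',cv2.convertScaleAbs(cv2.resize(p[100:260,140:380,::-1],None,fx=3,fy=3),alpha=1.6))
```

```text
t 3.725 p [ 0.5747 -0.2735  0.1333] xaxis [-0.001  0.001 -1.   ] y yaw 77.19 F [-0.2  0.9  0.2] op 0.0879
roll 0.0033 rows 0.01813038303552288
shift after roll [-0.0007 -0.0016 -0.0003]
```

View pics/s1z.png

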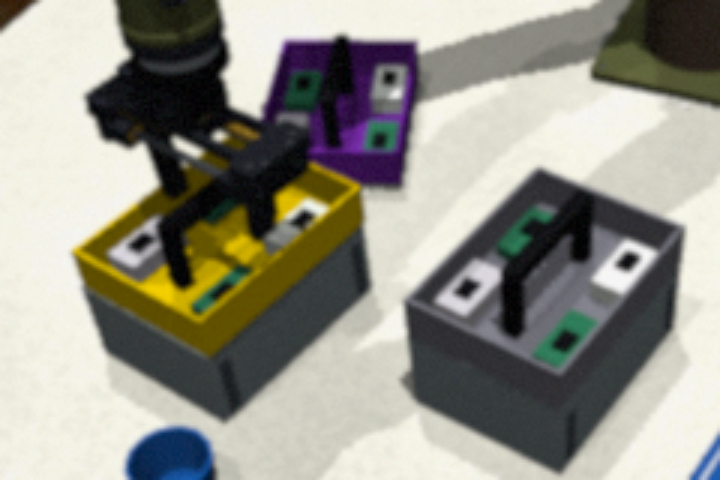

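The fingers straddle the bar near (210,200) in the crop. I'm closing on it now.

>>> arm_command(plan=[[0.05,0,-0.0015,0,0],[0.0,0,0,0,0],[0.0,0,0,0,0],[0.0,0,0,0,0],[0.0,0,0,0,0],[0.0,0,0,0,0],[0.0,0,0,0,0]], force=45)

```text
clock: 4.65
tool_pos: [0.5742, -0.2756, 0.1336]
eef_rot: [0.079, 0.703, -0.079, 0.703]
contact_force: [-0.2, -0.1, 0.2]
opening: 0.229
```

Run:
```python
from h import *
go(None)
```

```text
t 4.65 p [ 0.5742 -0.2756  0.1336] xaxis [-0.  0. -1.] y yaw 77.12 F [-0.2 -0.1  0.2] op 0.0202
```

>>> arm_command(plan=[[0.0,0,0,0,0],[0.0,0,0,0,0],[0.0,0,0,0,0],[0.0,0,0,0,0]])

```text
clock: 5.15
tool_pos: [0.5742, -0.2754, 0.1336]
eef_rot: [0.079, 0.703, -0.079, 0.703]
contact_force: [-0.1, 1.3, 0.5]
opening: 0.177
```

>>> arm_command(plan=[[0.0,-0.003,0,0,0],[0.0,-0.006,0,0,0],[0.0,-0.01,0,0,0],[0.0,-0.015,0,0,0],[0.0,-0.02,0,0,0],[0.0,-0.025,0,0,0],[0.0,-0.025,0,0,0],[0.0,-0.025,0,0,0],[0.0,-0.02,0,0,0],[0.0,-0.01,0,0,0],[0.0,0,0,0,0]])

```text
clock: 6.52
tool_pos: [0.5744, -0.2756, 0.2935]
eef_rot: [0.079, 0.702, -0.079, 0.703]
contact_force: [0.0, -0.4, -6.8]
opening: 0.176
```

Run:
```python
from h import *
go([.516,.283,.29],79)
p,d=snap('scene','s2')
p,d=snap('top','t2')
```

```text
t 6.525 p [ 0.5744 -0.2756  0.2935] xaxis [ 0.001 -0.001 -1.   ] y yaw 77.12 F [ 0.  -0.4 -6.8] op 0.0155
roll -0.0328 rows 0.18225954886783155
shift after roll [ 0.0032  0.5372 -0.164 ]
```

View pics/s2.png

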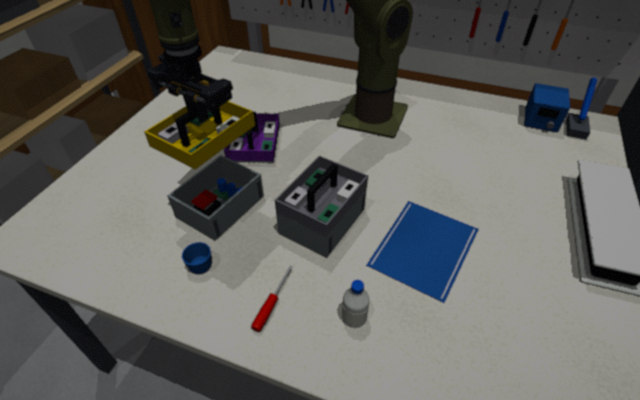

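View pics/t2.png

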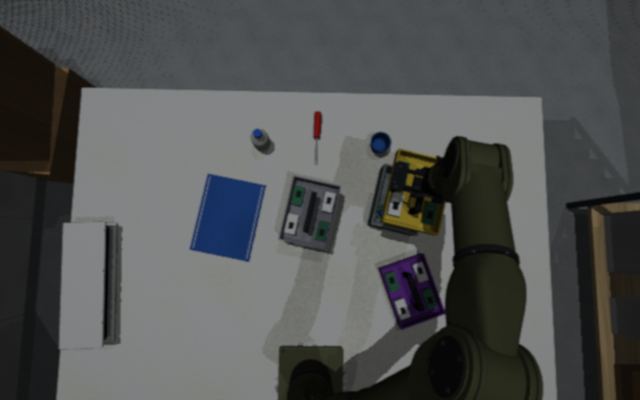

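The tray is lifted and level. The red plunger shows at (205,202) in the scene view, and the unit is open. Next I carry the tray to the mat.

>>> arm_command(plan=[[0.0,0,0.01,-0.003,-0.033],[0.0,0,0.02,-0.006,0],[0.0,0,0.035,-0.01,0],[0.0,0,0.04,-0.012,0],[0.0,0,0.04,-0.012,0],[0.0,0,0.04,-0.012,0],[0.0,0,0.04,-0.012,0],[0.0,0,0.04,-0.012,0],[0.0,0,0.04,-0.012,0],[0.0,0,0.04,-0.012,0],[0.0,0,0.04,-0.012,0],[0.0,0,0.04,-0.012,0]])

```text
clock: 8.12
tool_pos: [0.5292, 0.1689, 0.2928]
eef_rot: [0.067, 0.704, -0.067, 0.704]
contact_force: [1.4, 0.6, -5.8]
opening: 0.175
```

>>> arm_command(plan=[[0.0,0,0.04,-0.014,0],[0.0,0,0.035,-0.014,0],[0.0,0,0.02,-0.01,0],[0.0,0,0.01,-0.007,0],[0.0,0,0,0,0],[0.0,0,0,0,0]])

```text
clock: 8.88
tool_pos: [0.507, 0.276, 0.2926]
eef_rot: [0.068, 0.704, -0.069, 0.704]
contact_force: [0.6, -1.1, -6.5]
opening: 0.172
```

Run:
```python
from h import *
go([.516,.283,.06],79)
```

```text
t 8.875 p [0.507  0.276  0.2926] xaxis [ 0.    -0.001 -1.   ] y yaw 78.91 F [ 0.6 -1.1 -6.5] op 0.0151
roll -0.0015 rows 0.008317111763345715
shift after roll [0.2326 0.0089 0.0074]
```

>>> arm_command(plan=[[0.0,0.015,0.0045,0.0037,-0.0015],[0.0,0.025,0.0045,0.0037,0],[0.0,0.03,0,0,0],[0.0,0.03,0,0,0],[0.0,0.03,0,0,0],[0.0,0.03,0,0,0],[0.0,0.025,0,0,0],[0.0,0.02,0,0,0],[0.0,0.01,0,0,0],[0.0,0.005,0,0,0],[0.0,0,0,0,0]])

```text
clock: 10.25
tool_pos: [0.516, 0.285, 0.0728]
eef_rot: [0.067, 0.704, -0.067, 0.704]
contact_force: [-0.6, 0.3, -6.5]
opening: 0.173
```

Run:
```python
from h import *
go([.516,.283,.0586],79)
p,d=snap('scene','s3')
cv2.imwrite('pics/s3z.png',cv2.convertScaleAbs(cv2.resize(p[140:320,320:560,::-1],None,fx=3,fy=3),alpha=1.6))
```

```text
t 10.25 p [0.516  0.285  0.0728] xaxis [ 0.  0. -1.] y yaw 79.08 F [-0.6  0.3 -6.5] op 0.0152
roll 0.0015 rows 0.008081147009966762
shift after roll [ 0.0142 -0.002   0.0004]
```

View pics/s3z.png

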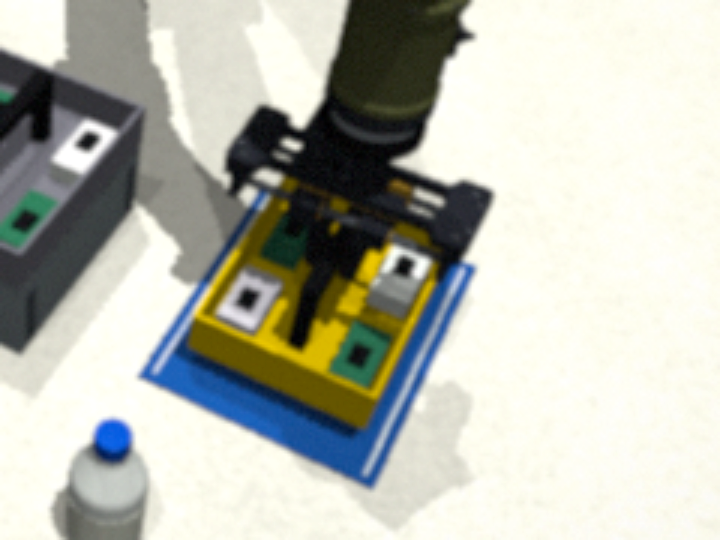

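The tray is over the mat, just above it and level. I'm lowering it slowly.

>>> arm_command(plan=[[0.0,0.004,-0.001,0,0],[0.0,0.004,-0.001,0,0],[0.0,0.002,0,0,0],[0.0,0.001,0,0,0],[0.0,0.001,0,0,0],[0.0,0.001,0,0,0],[0.0,0,0,0,0]])

```text
clock: 11.18
tool_pos: [0.5153, 0.283, 0.0597]
eef_rot: [0.067, 0.704, -0.067, 0.704]
contact_force: [-0.9, -0.1, -6.9]
opening: 0.178
```

>>> arm_command(plan=[[0.0,0.001,0,0,0],[0.0,0.0005,0,0,0],[0.0,0,0,0,0]])

```text
clock: 11.55
tool_pos: [0.5154, 0.2831, 0.0586]
eef_rot: [0.067, 0.704, -0.067, 0.704]
contact_force: [-1.4, -1.4, -1.5]
opening: 0.172
```

>>> arm_command(plan=[[0.0,0.0007,0,0,0],[0.0,0,0,0,0]])

```text
clock: 11.8
tool_pos: [0.5154, 0.2831, 0.0586]
eef_rot: [0.067, 0.704, -0.067, 0.704]
contact_force: [-2.1, -0.8, 5.8]
opening: 0.172
```

>>> arm_command(plan=[[0.03,-0.0003,0,0,0],[0.05,0,0,0,0],[0.07,0,0,0,0],[0.07,0,0,0,0],[0.07,0,0,0,0]])

```text
clock: 12.42
tool_pos: [0.5153, 0.2831, 0.0578]
eef_rot: [0.067, 0.704, -0.067, 0.704]
contact_force: [-0.3, -0.0, -0.9]
opening: 0.716
```

>>> arm_command(plan=[[0.07,-0.01,0,0,0],[0.07,-0.03,0,0,0],[0.07,-0.04,0,0,0],[0.07,-0.04,0,0,0],[0.07,-0.04,0,0,0],[0.04,-0.03,0,0,0],[0.0,-0.01,-0.02,0,0],[0.0,0,-0.04,0,0],[0.0,0,-0.04,0,0],[0.0,0,-0.04,0,0],[0.0,0,0,0,0]])

```text
clock: 13.8
tool_pos: [0.4872, 0.1397, 0.2569]
eef_rot: [0.068, 0.705, -0.071, 0.703]
contact_force: [-0.3, 0.5, -0.1]
opening: 0.14
```

Run:
```python
from h import *
go(None)
p,d=snap('top','t4'); W=world('top',d)
np.set_printoptions(suppress=True)
hsv=cv2.cvtColor(p,cv2.COLOR_RGB2HSV); H,S,V=cv2.split(hsv)
m=((H<8)|(H>172))&(S>140)&(d>0)
k,l,st,c=cv2.connectedComponentsWithStats(m.astype(np.uint8))
for i in range(1,k):
    if st[i,4]>15: P=W[l==i]; print('red',st[i],c[i],cv2.minAreaRect((P[:,:2]*1000).astype(np.float32)),np.median(P[:,2]))
m=(W[...,2]>.075)&(W[...,2]<.095)&(W[...,0]>.45)&(W[...,0]<.72)&(W[...,1]<-.15)&(W[...,1]>-.4)
k,l,st,c=cv2.connectedComponentsWithStats(m.astype(np.uint8))
for i in range(1,k):
    if st[i,4]>30: P=W[l==i]; print('rim',st[i],cv2.minAreaRect((P[:,:2]*1000).astype(np.float32)),np.median(P[:,2]))
big=cv2.resize(p[130:270,170:470],None,fx=2.6,fy=2.6,interpolation=cv2.INTER_CUBIC)
cv2.imwrite('pics/t4z.png',cv2.convertScaleAbs(big[:,:,::-1],alpha=1.6))
p,d=snap('scene','s4'); W=world('scene',d)
hsv=cv2.cvtColor(p,cv2.COLOR_RGB2HSV); H,S,V=cv2.split(hsv)
m=((H<8)|(H>172))&(S>140)&(d>0)
k,l,st,c=cv2.connectedComponentsWithStats(m.astype(np.uint8))
for i in range(1,k):
    if st[i,4]>15: P=W[l==i]; print('red',st[i],c[i],cv2.minAreaRect((P[:,:2]*1000).astype(np.float32)),np.median(P[:,2]))
```

```text
t 13.8 p [0.4872 0.1397 0.2569] xaxis [-0.003 -0.005 -1.   ] y yaw 78.72 F [-0.3  0.5 -0.1] op 0.0124
red [314 112   7  25 134] [317.15671642 123.79104478] ((831.8101196289062, -11.405475616455078), (18.77210807800293, 85.35520935058594), 87.21060180664062) 0.025084508247857906
red [393 176  18  21 272] [401.45955882 186.01470588] ((626.78955078125, -288.44866943359375), (46.27213668823242, 75.0876235961914), 71.47145080566406) 0.07180151476133356
rim [371 163  60  73 536] ((575.3257446289062, -278.32275390625), (151.452880859375, 201.18380737304688), 76.87535095214844) 0.08506226454274146
red [345   0   5  14  31] [346.96774194   6.03225806] ((-488.57666015625, -259.4771728515625), (20.06559181213379, 14.080707550048828), 33.227882385253906) 0.17126166136659082
red [353   0   3  15  32] [354.0625   6.6875] ((-489.8071594238281, -230.13119506835938), (13.513245582580566, 11.078608512878418), 12.858084678649902) 0.17138529273774528
red [470   7  11  31 125] [474.624  21.848] ((-484.0103759765625, 253.3831787109375), (24.48443031311035, 14.781822204589844), 4.998412132263184) 0.1796567382170573
red [191 189  26  22 315] [203.52380952 199.13650794] ((601.0890502929688, -307.8623046875), (122.44486236572266, 64.03789520263672), 51.24417495727539) 0.07127436258624664
red [252 294  25  37 385] [264.22337662 312.48571429] ((835.1066284179688, -6.790499687194824), (22.235553741455078, 88.67261505126953), 87.95206451416016) 0.023765130378324728
```

View pics/t4z.png

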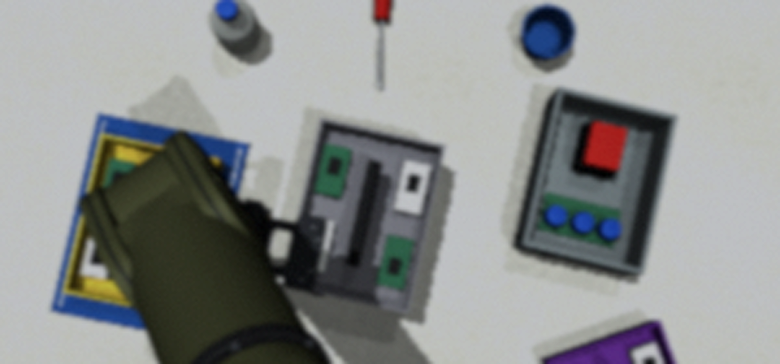

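View pics/s4.png

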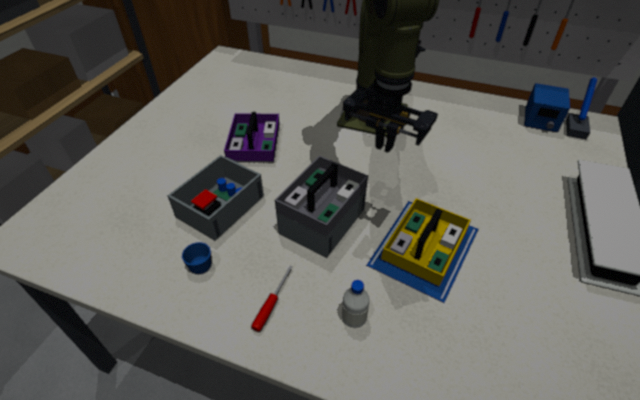

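The yellow tray lies flat on the mat, centred around (430,240) in the scene view. The plunger cap shows at (605,147) in the top crop. The unit's centre is at about (0.5745,-0.277), so the cap should be at about (0.618,-0.287).

Run:
```python
from h import *
z=np.load('t4.npz');p,d=z['p'],z['d'];W=world('top',d)
H,S,V=cv2.split(cv2.cvtColor(p,cv2.COLOR_RGB2HSV))
m=((H<8)|(H>172))&(S>140)&(abs(W[...,2]-.072)<.006)&(W[...,1]<-.2)
print(m.sum(),np.median(W[m],0),np.mean(W[m],0))
go([.618,-.287,.257],77)
```

```text
220 [ 0.61777985 -0.28550278  0.07247497] [ 0.61859072 -0.28652782  0.07248633]
t 13.9 p [0.4883 0.1446 0.2575] xaxis [-0.001 -0.    -1.   ] y yaw 79.02 F [ 0.2 -0.8 -0.2] op 0.0042
roll 0.0352 rows 0.19553131535106513
shift after roll [ 0.0005 -0.3913  0.2234]
```

>>> arm_command(plan=[[0.0,0,-0.02,0.012,0.035],[0.0,0,-0.035,0.02,0],[0.0,0,-0.04,0.023,0],[0.0,0,-0.04,0.023,0],[0.0,0,-0.04,0.023,0],[0.0,0,-0.04,0.023,0],[0.0,0,-0.04,0.023,0],[0.0,0,-0.04,0.023,0],[0.0,0,-0.04,0.023,0],[0.0,0,-0.035,0.02,0],[0.0,0,-0.02,0.01,0],[0.0,0,0,0,0]])

```text
clock: 15.4
tool_pos: [0.6201, -0.2851, 0.2567]
eef_rot: [0.08, 0.703, -0.08, 0.702]
contact_force: [-0.3, 0.1, -0.3]
opening: 0.008
```

>>> arm_command(plan=[[0.0,0,0,0,0]])

```text
clock: 15.52
tool_pos: [0.6202, -0.2816, 0.2575]
eef_rot: [0.079, 0.703, -0.078, 0.703]
contact_force: [-0.5, 0.5, 0.2]
opening: 0.004
```

Run:
```python
from h import *
go([.618,-.2865,.085],77)
```

```text
t 15.525 p [ 0.6202 -0.2816  0.2575] xaxis [-0.     0.002 -1.   ] y yaw 77.25 F [-0.5  0.5  0.2] op 0.0004
roll 0.0043 rows 0.024007139740912117
shift after roll [ 0.1725 -0.0056 -0.0009]
```

>>> arm_command(plan=[[0.0,0.02,-0.003,-0.001,0],[0.0,0.03,-0.0025,0,0],[0.0,0.035,0,0,0],[0.0,0.035,0,0,0],[0.0,0.03,0,0,0],[0.0,0.015,0,0,0],[0.0,0.007,0,0,0],[0.0,0,0,0,0]])

```text
clock: 16.52
tool_pos: [0.6181, -0.2889, 0.0863]
eef_rot: [0.079, 0.702, -0.079, 0.703]
contact_force: [0.8, 0.9, 1.0]
opening: 0.005
```

Run:
```python
from h import *
go([.618,-.2865,.058],77)
p,d=snap('scene','s5')
cv2.imwrite('pics/s5z.png',cv2.convertScaleAbs(cv2.resize(p[120:250,140:300,::-1],None,fx=4,fy=4),alpha=1.6))
```

```text
t 16.525 p [ 0.6181 -0.2889  0.0863] xaxis [ 0.001 -0.    -1.   ] y yaw 77.12 F [0.8 0.9 1. ] op 0.0005
roll 0.0021 rows 0.011559473208699456
shift after roll [ 0.0283  0.0023 -0.0007]
```

View pics/s5z.png

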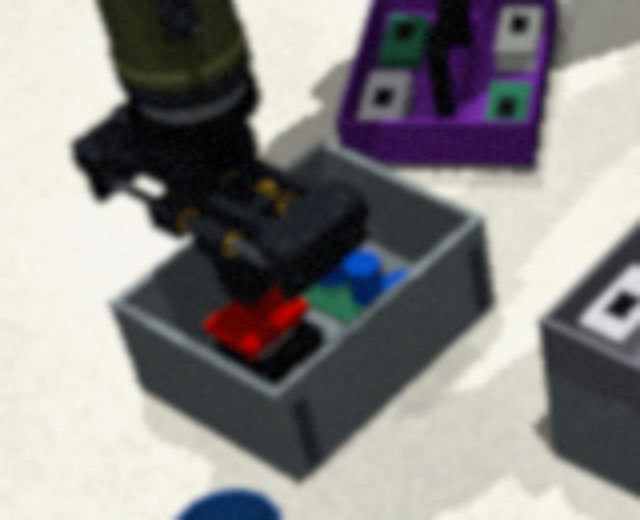

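The fingertips are over the cap at (255,315) in the crop. I'm pressing down.

>>> arm_command(plan=[[0.0,0.005,0.001,0,0],[0.0,0.005,0,0,0],[0.0,0.004,0,0,0],[0.0,0.004,0,0,0],[0.0,0.003,0,0,0],[0.0,0.003,0,0,0],[0.0,0.002,0,0,0],[0.0,0,0,0,0]])

```text
clock: 17.58
tool_pos: [0.6178, -0.2883, 0.0605]
eef_rot: [0.08, 0.703, -0.08, 0.703]
contact_force: [-3.5, 1.1, 8.2]
opening: 0.002
```

>>> arm_command(plan=[[0.0,0.0015,0,0,0],[0.0,0.0015,0,0,0],[0.0,0.0005,0,0,0],[0.0,0,0,0,0]])

```text
clock: 18.08
tool_pos: [0.6179, -0.2883, 0.0585]
eef_rot: [0.079, 0.703, -0.08, 0.703]
contact_force: [-5.0, 2.0, 14.9]
opening: 0.002
```

>>> arm_command(plan=[[0.0,0.0005,0,0,0],[0.0,0,0,0,0],[0.0,0,0,0,0],[0.0,0,0,0,0]])

```text
clock: 18.58
tool_pos: [0.6179, -0.2883, 0.0585]
eef_rot: [0.079, 0.703, -0.08, 0.703]
contact_force: [-7.0, 2.2, 18.0]
opening: 0.005
```

>>> arm_command(plan=[[0.0,0,0,0,0],[0.0,0,0,0,0],[0.0,0,0,0,0],[0.0,-0.004,0,0,0],[0.0,-0.01,0,0,0],[0.0,-0.015,0,0,0],[0.0,-0.03,0,0,0],[0.0,-0.04,0,0,0],[0.0,-0.05,0,0,0],[0.0,-0.04,0,0,0],[0.0,-0.015,0,0,0],[0.0,0,0,0,0]])

```text
clock: 20.08
tool_pos: [0.618, -0.2884, 0.2599]
eef_rot: [0.079, 0.702, -0.08, 0.703]
contact_force: [0.5, 0.3, -0.2]
opening: 0.01
```

Run:
```python
from h import *
p,d=snap('scene','s6'); W=world('scene',d)
cv2.imwrite('pics/s6z.png',cv2.convertScaleAbs(cv2.resize(p[120:250,140:300,::-1],None,fx=4,fy=4),alpha=1.6))
H,S,V=cv2.split(cv2.cvtColor(p,cv2.COLOR_RGB2HSV))
for t,m in (('now',((H<8)|(H>172))&(S>140)&(W[...,1]<-.2)&(W[...,0]>.5)),):
    print(m.sum(),np.percentile(W[m][:,2],[25,50,75]))
b=(W[...,2]>.07)&(W[...,2]<.095)&(W[...,0]>.4)&(W[...,0]<.6)&(W[...,1]>.2)&(W[...,1]<.36)&(V<60)
print('bar',cv2.minAreaRect((W[b][:,:2]*1000).astype(np.float32)),np.median(W[b],0))
go([.5153,.2831,.24],79)
```

```text
323 [0.06937258 0.07131818 0.07247708]
bar ((517.2119140625, 286.266845703125), (16.3394832611084, 119.96062469482422), 78.65937042236328) [0.52339498 0.28545601 0.08727645]
t 20.125 p [ 0.6172 -0.2882  0.2584] xaxis [-0.002  0.001 -1.   ] y yaw 77.1 F [ 0.2  0.1 -0.8] op 0.0004
roll -0.0331 rows 0.18412745576636946
shift after roll [ 0.019   0.5413 -0.209 ]
```

View pics/s6z.png

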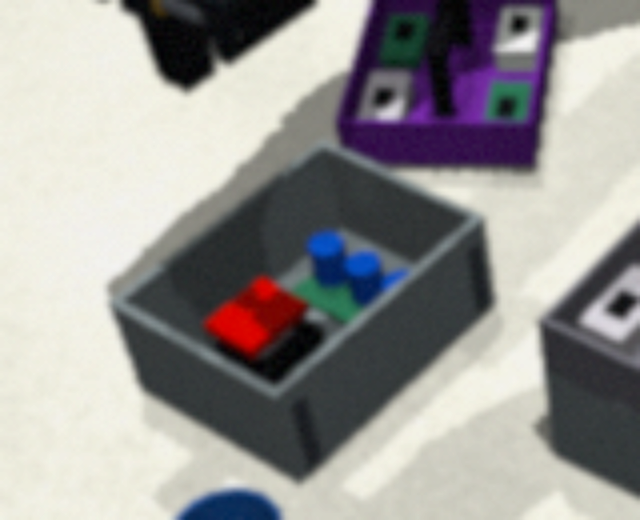

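The plunger has sprung back to z of about 0.071. I'm returning to the tray.

>>> arm_command(plan=[[0.0,0,0.015,-0.006,-0.033],[0.0,0,0.03,-0.012,0],[0.0,0,0.042,-0.016,0],[0.0,0,0.042,-0.016,0],[0.0,0,0.042,-0.016,0],[0.0,0,0.042,-0.016,0],[0.0,0,0.042,-0.016,0],[0.0,0,0.042,-0.016,0],[0.0,0,0.042,-0.016,0],[0.0,0,0.042,-0.016,0],[0.03,0,0.042,-0.016,0],[0.07,0,0.042,-0.016,0]])

```text
clock: 21.62
tool_pos: [0.5304, 0.2042, 0.2585]
eef_rot: [0.067, 0.705, -0.067, 0.703]
contact_force: [0.5, 0.9, -0.4]
opening: 0.208
```

>>> arm_command(plan=[[0.07,0,0.04,-0.016,0],[0.07,0,0.025,-0.01,0],[0.07,0,0.01,-0.004,0],[0.07,0,0,0,0],[0.07,0,0,0,0]])

```text
clock: 22.25
tool_pos: [0.5178, 0.2797, 0.2594]
eef_rot: [0.068, 0.704, -0.069, 0.704]
contact_force: [0.8, -0.1, 0.5]
opening: 0.774
```

Run:
```python
from h import *
go([.5153,.2831,.0586],79)
```

```text
t 22.25 p [0.5178 0.2797 0.2594] xaxis [-0.    -0.002 -1.   ] y yaw 78.87 F [ 0.8 -0.1  0.5] op 0.0682
roll -0.0022 rows 0.012376160478841814
shift after roll [ 0.2008  0.0032 -0.0031]
```

>>> arm_command(plan=[[0.075,0.02,0.0032,-0.003,-0.002],[0.075,0.03,0,0,0],[0.075,0.035,0,0,0],[0.075,0.035,0,0,0],[0.075,0.035,0,0,0],[0.075,0.025,0,0,0],[0.075,0.015,0,0,0],[0.075,0.005,0,0,0],[0.075,0,0,0,0]])

```text
clock: 23.38
tool_pos: [0.5155, 0.2852, 0.0602]
eef_rot: [0.068, 0.704, -0.067, 0.704]
contact_force: [0.2, -0.2, 0.1]
opening: 0.848
```

>>> arm_command(plan=[[0.03,0,0,0,0],[0.0,0,0,0,0],[0.0,0,0,0,0],[0.0,0,0,0,0],[0.0,0,0,0,0],[0.0,0,0,0,0],[0.0,0,0,0,0],[0.0,0,0,0,0],[0.0,0,0,0,0]], force=45)

```text
clock: 24.5
tool_pos: [0.5147, 0.2836, 0.0598]
eef_rot: [0.066, 0.704, -0.068, 0.704]
contact_force: [-1.3, -4.7, 4.9]
opening: 0.175
```

>>> arm_command(plan=[[0.0,-0.003,0,0,0],[0.0,-0.006,0,0,0],[0.0,-0.015,0,0,0],[0.0,-0.025,0,0,0],[0.0,-0.035,0,0,0],[0.0,-0.04,0,0,0],[0.0,-0.04,0,0,0],[0.0,-0.035,0,0,0],[0.0,-0.02,0,0,0],[0.0,-0.01,0,0,0],[0.0,0,0,0,0]])

```text
clock: 25.88
tool_pos: [0.515, 0.2854, 0.2893]
eef_rot: [0.067, 0.704, -0.067, 0.704]
contact_force: [0.3, -0.5, -7.0]
opening: 0.177
```

Run:
```python
from h import *
go([.5742,-.2755,.29],77.1)
```

```text
t 25.875 p [0.515  0.2854 0.2893] xaxis [ 0.001  0.001 -1.   ] y yaw 79.11 F [ 0.3 -0.5 -7. ] op 0.0156
roll 0.0351 rows 0.19500884514527358
shift after roll [-0.001  -0.5335  0.1829]
```

>>> arm_command(plan=[[0.0,0,-0.01,0.004,0.035],[0.0,0,-0.02,0.007,0],[0.0,0,-0.035,0.012,0],[0.0,0,-0.04,0.014,0],[0.0,0,-0.04,0.014,0],[0.0,0,-0.04,0.014,0],[0.0,0,-0.04,0.014,0],[0.0,0,-0.04,0.014,0],[0.0,0,-0.04,0.014,0],[0.0,0,-0.04,0.014,0],[0.0,0,-0.04,0.014,0],[0.0,0,-0.04,0.014,0]])

```text
clock: 27.38
tool_pos: [0.5642, -0.1656, 0.2881]
eef_rot: [0.08, 0.703, -0.081, 0.702]
contact_force: [1.1, 0.3, -7.7]
opening: 0.176
```

>>> arm_command(plan=[[0.0,0,-0.04,0.013,0],[0.0,0,-0.035,0.01,0],[0.0,0,-0.02,0.007,0],[0.0,0,-0.01,0.003,0],[0.0,0,0,0,0],[0.0,0,0,0,0]])

```text
clock: 28.12
tool_pos: [0.5748, -0.2696, 0.2888]
eef_rot: [0.079, 0.703, -0.078, 0.703]
contact_force: [-1.0, -0.2, -7.1]
opening: 0.173
```

Run:
```python
from h import *
go([.5742,-.2755,.155],77.1)
```

```text
t 28.125 p [ 0.5748 -0.2696  0.2888] xaxis [-0.     0.002 -1.   ] y yaw 77.25 F [-1.  -0.2 -7.1] op 0.0152
roll 0.0026 rows 0.014505832592799911
shift after roll [ 0.1338 -0.0061  0.0008]
```

>>> arm_command(plan=[[0.0,0.01,-0.003,0.0008,0.002],[0.0,0.02,-0.003,0,0],[0.0,0.025,0,0,0],[0.0,0.025,0,0,0],[0.0,0.025,0,0,0],[0.0,0.015,0,0,0],[0.0,0.01,0,0,0],[0.0,0.003,0,0,0],[0.0,0,0,0,0]])

```text
clock: 29.25
tool_pos: [0.5743, -0.278, 0.1562]
eef_rot: [0.08, 0.702, -0.08, 0.703]
contact_force: [-0.1, 0.4, -7.0]
opening: 0.175
```

Run:
```python
from h import *
go([.5742,-.2755,.1346],77.1)
p,d=snap('scene','s7')
cv2.imwrite('pics/s7z.png',cv2.convertScaleAbs(cv2.resize(p[120:250,140:300,::-1],None,fx=4,fy=4),alpha=1.6))
```

```text
t 29.25 p [ 0.5743 -0.278   0.1562] xaxis [ 0.001 -0.    -1.   ] y yaw 76.98 F [-0.1  0.4 -7. ] op 0.0154
roll -0.0021 rows 0.011776301396884679
shift after roll [ 0.0216  0.0024 -0.0007]
```

View pics/s7z.png

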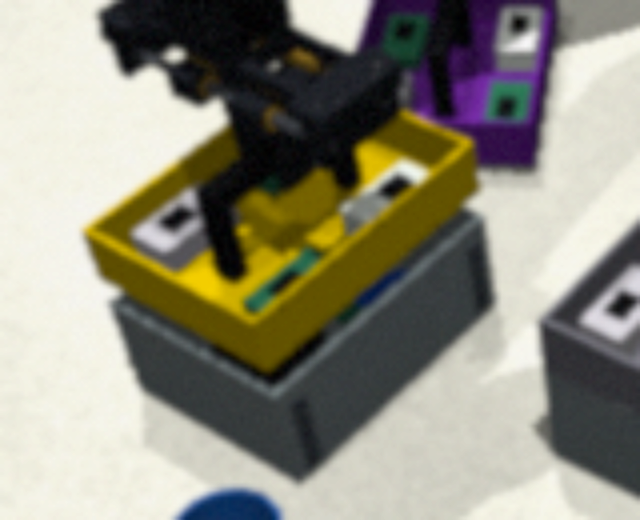

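The tray hangs level and lined up above the unit. I'm lowering it slowly.

>>> arm_command(plan=[[0.0,0.004,0.001,-0.0005,-0.001],[0.0,0.005,0.001,0,0],[0.0,0.004,0,0,0],[0.0,0.003,0,0,0],[0.0,0.002,0,0,0],[0.0,0.001,0,0,0],[0.0,0,0,0,0]])

```text
clock: 30.18
tool_pos: [0.5739, -0.2759, 0.1368]
eef_rot: [0.08, 0.703, -0.08, 0.703]
contact_force: [-0.0, 0.6, -7.1]
opening: 0.172
```

>>> arm_command(plan=[[0.0,0.001,0,0,0],[0.0,0.0005,0,0,0],[0.0,0,0,0,0]])

```text
clock: 30.55
tool_pos: [0.5739, -0.2759, 0.1353]
eef_rot: [0.08, 0.703, -0.08, 0.703]
contact_force: [-0.3, -0.4, -6.6]
opening: 0.179
```

>>> arm_command(plan=[[0.0,0.0007,0,0,0],[0.0,0.0005,0,0,0],[0.0,0,0,0,0]])

```text
clock: 30.92
tool_pos: [0.574, -0.2756, 0.1348]
eef_rot: [0.08, 0.702, -0.08, 0.703]
contact_force: [-1.7, 1.4, 0.8]
opening: 0.168
```

>>> arm_command(plan=[[0.0,0.0005,0,0,0],[0.0,0,0,0,0]])

```text
clock: 31.18
tool_pos: [0.5741, -0.2757, 0.1348]
eef_rot: [0.08, 0.702, -0.08, 0.703]
contact_force: [-3.9, 2.5, 5.7]
opening: 0.175
```

Run:
```python
from h import *
go(None)
p,d=snap('scene','s8')
cv2.imwrite('pics/s8z.png',cv2.convertScaleAbs(cv2.resize(p[120:250,140:300,::-1],None,fx=4,fy=4),alpha=1.6))
```

```text
t 31.175 p [ 0.5741 -0.2757  0.1348] xaxis [ 0.001 -0.    -1.   ] y yaw 77.04 F [-3.9  2.5  5.7] op 0.0155
```

View pics/s8z.png

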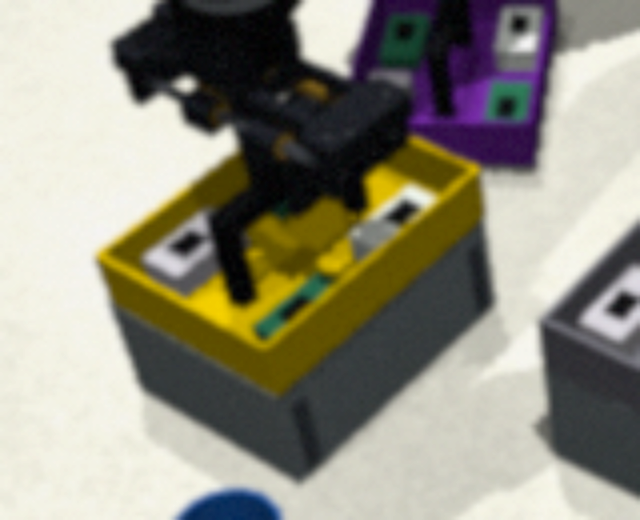

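The tray is seated with its rim flush on the walls, and I found no gap. I'm releasing it and retreating.

>>> arm_command(plan=[[0.03,-0.0003,0,0,0],[0.05,0,0,0,0],[0.07,0,0,0,0],[0.07,0,0,0,0],[0.07,0,0,0,0]])

```text
clock: 31.85
tool_pos: [0.5739, -0.2759, 0.1338]
eef_rot: [0.08, 0.703, -0.08, 0.703]
contact_force: [-0.1, -0.2, -0.6]
opening: 0.718
```

>>> arm_command(plan=[[0.07,-0.01,0,0,0],[0.07,-0.03,0,0,0],[0.07,-0.04,0,0,0],[0.07,-0.04,0,0,0],[0.07,-0.03,0,0,0],[0.07,0,0.03,0,0],[0.07,0,0.04,0,0],[0.07,0,0.04,0,0],[0.07,0,0.04,0,0],[0.07,0,0.03,0,0],[0.07,0,0.01,0,0],[0.07,0,0,0,0]])

```text
clock: 33.35
tool_pos: [0.6165, -0.091, 0.2842]
eef_rot: [0.079, 0.702, -0.08, 0.703]
contact_force: [-0.1, -1.2, -0.1]
opening: 0.794
```

Run:
```python
from h import *
go(None)
for n in ('scene','top'):
    p,d=snap(n,n+'9'); W=world(n,d)
    m=(W[...,2]>.145)&(W[...,2]<.175)&(W[...,0]>.3)&(W[...,0]<.65)&(W[...,1]<-.2)&(W[...,1]>-.34)
    k,l,st,c=cv2.connectedComponentsWithStats(m.astype(np.uint8))
    for i in range(1,k):
        if st[i,4]>20: P=W[l==i]; print(n,'bar',cv2.minAreaRect((P[:,:2]*1000).astype(np.float32)),np.median(P[:,2]))
    m=(W[...,2]>.115)&(W[...,2]<.14)&(W[...,0]>.4)&(W[...,0]<.72)&(W[...,1]<-.17)&(W[...,1]>-.4)
    P=W[m]; A=np.c_[P[:,:2],np.ones(len(P))]; print('rim z',np.median(P[:,2]),'tilt',np.linalg.lstsq(A,P[:,2],rcond=None)[0][:2])
```

```text
t 33.35 p [ 0.6165 -0.091   0.2842] xaxis [ 0.    -0.001 -1.   ] y yaw 77.06 F [-0.1 -1.2 -0.1] op 0.0699
scene bar ((574.4266357421875, -271.91754150390625), (18.95108985900879, 123.67161560058594), 77.55804443359375) 0.15969908814033312
rim z 0.12373066865748894 tilt [0.00184684 0.00260971]
top bar ((612.6522827148438, -286.01348876953125), (16.13935089111328, 40.14515686035156), 81.01248168945312) 0.16277528171264766
rim z 0.12633995974880785 tilt [-0.00457728 -0.00596584]
```

View pics/scene9.png

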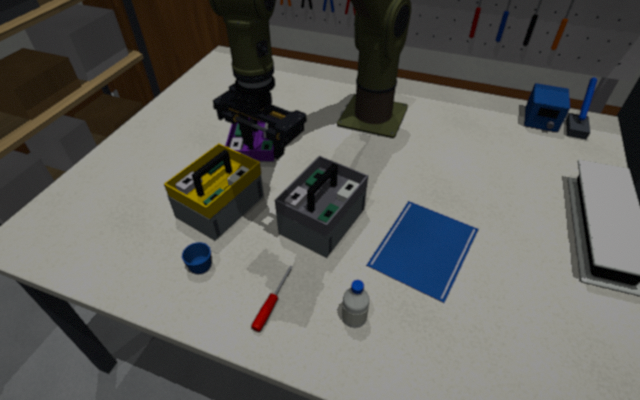

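View pics/top9.png

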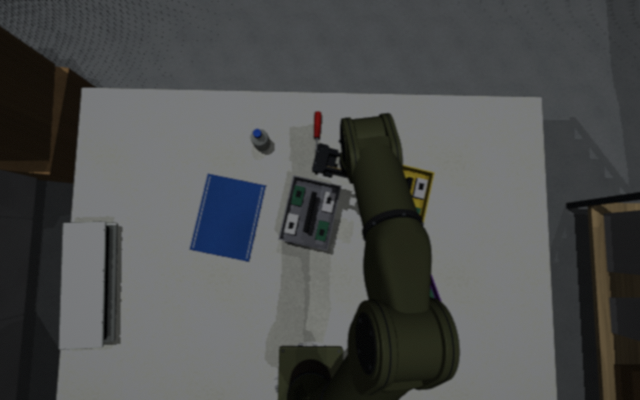

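The yellow tray is seated flat at (215,190) in the scene view, the robot is clear, and nothing else has moved.

```bash
python3 -c "
from plant import r
print(r.finish_job())"
```

```text
the job is handed in; nothing more can be done
None
```

The job is done and handed in at about 33.5 s on the robot's clock, well under the 72 s limit.

- **Tray to the mat:** I lifted the yellow tray by its bar and lowered it until the mat carried its weight. I then let go; it lay flat inside the mat.
- **Plunger:** I pressed it until it stopped, with the tip at z = 58.5 mm and the force rising to 15–18 N with no further travel. I held it there about 1 s. After release the cap measured about 71 mm, so it had sprung back.
- **Tray back on the unit:** I lowered it onto the unit until it was supported, then released it. The tool was within about 1 mm of its first grasp position.
- **Last checks:** In the scene view the tray's rim lies level to within 0.3° and its bar stands where it did at the start. The robot was touching nothing, and the grey tray, the mat and the other things looked unmoved in the pictures.
- **Check that failed:** In the last top view the arm hid most of the yellow tray. Its bar reading from that camera was only partial, so the final bar position rests on the scene camera and the tool position at release.

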